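# Square a cutting die into the corner of the bench fence

### The arm

A 6-joint arm with a two-finger parallel gripper is mounted at the origin on the work surface. World frame = base frame: x ahead of the robot, y to its left, z up, the work surface at z = 0. Lengths are in mm, angles in rad, forces in N, time in s.
With the tool pointing down it reaches from about 400 to 925 mm from the base axis. Payload 12.5 kg.
Tool frame: the origin (TCP) lies midway between the tips of the shut fingers; the grasp point (between the pads) lies 19 mm behind it (env.grip_depth is the distance from the TCP to the grasp point, in mm); z points along the fingers, y is the line along which they close (so a half turn about z gives the same grasp; the last joint's range is limited). The gripper opens to 95 mm and grips with 3 to 60 N. Pads are 20 mm wide; open, the fingers measure 119 mm over their backs; the gripper's body (75 mm by 180 mm) begins 59 mm behind the grasp point.
Start: joints at [-1.415, 0.491, 1.559, -0, 1.092, -0.106], TCP at [161.785, -603.716, 214.661] pointing down, gripper open.
Joint ranges: [-3.1, 3.1], [-0.84, 2.19], [0.05, 2.79], [-1.13, 4.28], [0.06, 2.93], [-2.69, 2.69]. Speed limits (rad/s): [2.22, 2.22, 2.79, 3.14, 3.14, 3.14].

### API

Orientations are given as [roll, pitch, yaw] about the fixed x, y, z axes, in that order (R = Rz(yaw) Ry(pitch) Rx(roll)).
In Python, from cell import monitor, viewer, order, env gives the robot as it stands.
- The arm moves only by the tool move_arm, never from a script. Its argument "moves" is one flat list of numbers, 4 for each row, row after row: the shift along the tool's x, y, z normalised to -1 to 1, where 1 is 0.15 m, then the turn about the tool's z normalised to -1 to 1, where 1 is pi/2 rad. A call has 1 to 10 rows; each row shifts and turns the commanded pose from where the row before left it, along the tool's axes as they then stand; what a row does not reach is not made up. A row lasts 1/8 s, in which the tool goes at most 62.5 mm and 10.7 degrees, less where a joint would pass 70% of its speed; a pose out of reach is approached as far as the arm can. A call with a number of a shift or a turn outside -1 to 1 is refused whole. A call with a gripper value outside its range is refused whole. "claw" is the finger opening in mm, from 0 to 95.1, set as the call begins (left out, the last holds). The fingers move at their own pace and stop on an object; the grip force is fixed at half the most. Time passes only in rows, so rows that do not move let the fingers close. It gives the time, the measured TCP pose, the force, the opening and the grip force at its end, in the units of the state.
- monitor.state(): the state, without advancing time (a new reading comes with each control period).
- viewer.read_camera(name): name is "scene" or "top" or "wrist"; returns the picture (384x512x3 uint8, red, green, blue); there is no depth.
- viewer.camera_info(name): a dict with "K" (3x3 intrinsics, pixels), "camera_from_world" (4x4, takes a point from world to camera coordinates). Camera axes: x right, y down, z forward; pixel columns grow to the right and rows downward; lengths in mm; the calibration is good to about 2 mm. A picture is of the moment at which its call begins: read the wrist's pose just before it. camera_info takes no time and is no camera call; for the wrist camera it gives the pose at the moment of the call.
- order.job_done(): hands the job in; it is judged then, once.
The state is a dict: "t": time; "joints": joint angles; "qvel": joint speeds; "tau": joint torques, N m; "eef_pos": TCP position; "tcp_rot": TCP orientation; "ft_force": force on the tool from outside, world axes, zero at the start; "moment": the same for the moment, N m; "opening": opening from 0.0 (shut) to 1.0 (fully open); "grip_force": force on a finger pad.
Only numpy, scipy, OpenCV 4.12 (cv2) and the standard library are available. Lean on these libraries where they do the work, as an engineer would, in place of code of your own. Each camera call takes 0.05 s, during which the arm holds its last target. There are 200 camera calls.

### The job

On the die-maker's bench, push the cutting die with the rectangular steel outline along the bench top until one long edge lies flat against the fence and its end is up against the side of the fence's centre stop nearest to it. Only push it with the fingers; do not pick it up or tilt it. Leave the other die (the one with two round outlines) and everything else on the bench where they are.

Things in the scene. Friction and masses are not known exactly. Their poses are not given: they have to be found in the camera images.
- fence: Fixed aluminium fence, a T from above, 30 mm high. Origin on the bench, mid-length of its long face (robot side). x: square to the face, away from the robot, through the bar (25 mm thick); y: along the face; z up. Bar 460 mm long (y -230 to 230). Centre stop: y -20 to 20, x -70 to 0 mm, sticking out towards the robot. Position and yaw (to 7 deg) vary.
- die_frame: The die to push: plywood board 90 (x) x 140 (y) x 18 mm, about 0.35 kg, flat on the bench; black steel rule 6 mm proud in a 53 x 93 mm rectangle with a bar down the middle. Origin: centre of its underside. Starts on either side of the stop, turned up to 18 deg, free bench between it and fence and stop. Home: origin at x -45, y +90 or -90 mm (its own side) in the fence's frame, axes parallel.
- die_rings: The other die, to be left alone: same board 90 x 140 x 18 mm, but its steel rule forms two circles of 50 mm diameter. Starts on the other side of the stop. Origin at the centre of its underside.
- tape: Bystander. Roll of paper tape lying flat, 52 mm diameter, 20 mm high, between the two dies in front of the end of the stop. Origin at the centre of its underside.
- block: Bystander. Steel packing block 60 x 25 x 25 mm (x, y, z), near the +y end of the fence, about 0.4 m along from the stop. Origin at the centre of its underside.
- pliers: Bystander. Pliers lying flat, about 150 mm long (x) and 60 mm wide, 15 mm high, beyond the -y end of the fence, about 0.41 m along from the stop. Origin under the pivot.
- post: Bystander. Dark upright round wooden stub, 40 mm diameter, 55 mm high, behind the fence (far side). Origin at the centre of its underside.
- glue: Bystander. White glue pot, 44 mm diameter, 55 mm high, standing behind the fence. Origin at the centre of its underside.
- screwdriver: Bystander. Screwdriver lying behind the fence. Origin at its underside, near its middle.
- mallet: Bystander. Hammer with a wooden handle, lying to the left of the robot, well in front of the fence. Origin at its underside, near its middle.
Mind the look-alikes: they are no part of the job. What is shaped like the die_frame but pink is not meant.

How it is judged (in metres and radians):
At the end, for the whole second after the job is handed in: The die with the rectangular outline lies flat and still on the bench, its long edge against the fence and its end against the centre stop: its origin within 3 mm of the fully home place in x and in y of the fence's frame, and square to the fence within 0.03 rad (x of die_frame in the frame of fence between -0.048 and -0.042 m and (y of die_frame in the frame of fence between 0.087 and 0.093 m or y of die_frame in the frame of fence between -0.093 and -0.087 m) and angle between the x axis of die_frame and the x axis of fence, either way round below 0.03 rad and height (world z) of die_frame below 0.003 m and angle between die_frame's own z axis and vertical below 0.03 rad and linear speed of die_frame below 0.01 m/s); the robot touches nothing.
It fails at once if the rectangular die is lifted more than 6 mm or tilted more than 0.1 rad (height (world z) of die_frame above 0.006 m or angle between die_frame's own z axis and vertical above 0.1 rad).
It fails at once if the die with the two round outlines is moved more than 10 mm (distance of die_rings from where it was at the start of the episode above 0.01 m).
It fails at once if any bystander is moved more than 10 mm (distance of any of tape, block, pliers, post, glue, screwdriver, mallet from where it was at the start of the episode above 0.01 m).
It also fails if it takes over 51 s, if anything falls off the work surface, if the arm or the gripper's body presses on something with over 40 N, if the wrist force passes 120 N, or if a joint passes its speed limit or range.

## Working session

There is one attempt and no reset: what is moved stays moved. The work goes in short steps, Python scripts to look and compute and a tool call to move; the robot and the scene stay as the last step left them, time stands still between calls to the robot, and variables do not carry over. Pictures are saved under pics/ and viewed, at most 10 in all, crops included, and the job is handed in when it is done.

Besides the shell and the picture viewer there is one more tool, called as name(argument=value, ...) on one line, values as JSON. move_arm: Moves the arm, as the interface text tells. Scaled input: -1 to 1 covers 0.15 m each way for a shift and pi/2 rad each way for a turn. Its arguments: {"type":"object","properties":{"moves":{"type":"array"},"claw":{"type":"number"}},"required":["moves"]}

```bash
mkdir -p pics; ls
python3 - <<'E'
from cell import monitor, viewer, order, env
import cv2
print(monitor.state())
for n in("top","scene"):
    im=viewer.read_camera(n); cv2.imwrite(f"pics/{n}0.png",im[:,:,::-1])
    print(n,viewer.camera_info(n))
E
```

```text
pics
{'t': 0.0, 'joints': array([-1.41459512e+00,  4.91561512e-01,  1.55945120e+00, -1.46477039e-05,
        1.09171002e+00, -1.05633024e-01]), 'qvel': array([-0.00039614,  0.00026503,  0.00313129,  0.00066071,  0.0001576 ,
        0.00131691]), 'tau': array([ 2.36471365e-03, -6.12644577e+01, -2.58176225e+01,  6.94212341e-02,
        4.83328616e-02, -1.00272009e-04]), 'eef_pos': array([ 161.7427261 , -603.45206814,  214.05993601]), 'tcp_rot': array([-3.14046750e+00, -1.06233127e-04,  2.61840930e-01]), 'ft_force': array([-0.0059864 , -0.18841825, -0.03733408]), 'moment': array([ 0.03914325, -0.025025  ,  0.01408365]), 'grip_force': 0.0, 'opening': 0.9982941436466723}
top {'K': array([[495.80084699,   0.        , 253.2294169 ],
       [  0.        , 495.80084699, 195.02210208],
       [  0.        ,   0.        ,   1.        ]]), 'camera_from_world': array([[-2.49672320e-02, -9.99687531e-01,  1.21560237e-03,
         3.17008391e+01],
       [-9.98819209e-01,  2.48948166e-02, -4.17185204e-02,
         5.44940497e+02],
       [ 4.16752224e-02, -2.25576298e-03, -9.99128664e-01,
         1.39199306e+03],
       [ 0.00000000e+00,  0.00000000e+00,  0.00000000e+00,
         1.00000000e+00]])}
scene {'K': array([[395.12671577,   0.        , 252.27798923],
       [  0.        , 395.12671577, 193.36185386],
       [  0.        ,   0.        ,   1.        ]]), 'camera_from_world': array([[ 7.89164563e-01,  6.14147205e-01,  6.51950020e-03,
        -4.25524688e+02],
       [ 4.34482541e-01, -5.50734232e-01, -7.12682768e-01,
        -2.03580503e+02],
       [-4.34101618e-01,  5.65256594e-01, -7.01456177e-01,
         1.41728531e+03],
       [ 0.00000000e+00,  0.00000000e+00,  0.00000000e+00,
         1.00000000e+00]])}
```

View pics/top0.png

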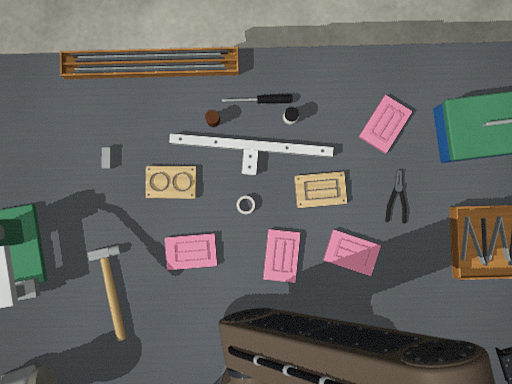

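View pics/scene0.png

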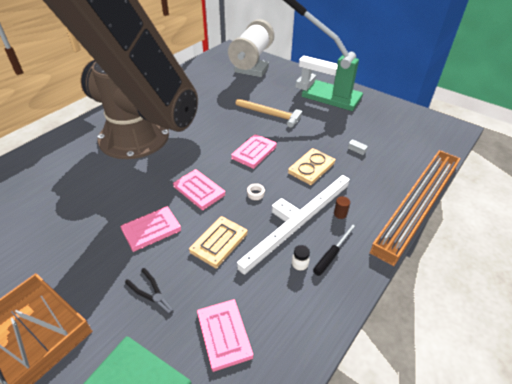

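The top view shows the fence bar from about (170,138) to (333,152), with its stop near (250,165). The frame die is right of the stop (−y side) at about (321,189), the tape is at (246,204), and a pink look-alike is at (352,252). Next I'll measure them.

```bash
cat > h.py <<'E'
from cell import monitor, viewer, order, env
import cv2, numpy as np
def toworld(px,z,n="top"):
    c=viewer.camera_info(n);K=c["K"];T=c["camera_from_world"];R=T[:3,:3];o=-R.T@T[:3,3]
    px=np.atleast_2d(px).astype(float)
    d=(np.c_[px,np.ones(len(px))]@np.linalg.inv(K).T)@R
    return (o+d*((z-o[2])/d[:,2])[:,None])[:,:2]
def rect(mask,z,win):
    m=np.zeros_like(mask);x0,y0,x1,y1=win;m[y0:y1,x0:x1]=mask[y0:y1,x0:x1]
    n,l,s,_=cv2.connectedComponentsWithStats(m);k=1+np.argmax(s[1:,4])
    c=max(cv2.findContours((l==k).astype(np.uint8)*255,cv2.RETR_EXTERNAL,cv2.CHAIN_APPROX_NONE)[0],key=len)[:,0]
    return toworld(c,z)
def measure(im):
    hsv=cv2.cvtColor(im,cv2.COLOR_RGB2HSV)
    wood=cv2.inRange(hsv,(12,50,120),(28,200,255)); white=cv2.inRange(hsv,(0,0,165),(180,45,255))
    out={}
    w=rect(wood,18,(270,140,370,230)); out['die']=cv2.minAreaRect(w.astype(np.float32))
    f=rect(white,30,(160,125,345,180)); out['fence']=f
    # bar: outer far line & robot-side line fit
    i=np.argsort(f[:,1]); return out,wood,white
E
python3 - <<'E'
from h import *
im=cv2.imread("pics/top0.png")[:,:,::-1].copy()
o,wood,white=measure(im)
print("die",o['die'])
f=o['fence'];print(f.min(0),f.max(0),len(f))
# initial: fit line via cols; project
d=np.array([0.,1.])
c=f.mean(0)
r=cv2.minAreaRect(f.astype(np.float32));print(r)
print(cv2.boxPoints(r))
E
python3 - <<'E'
import cv2
im=cv2.imread("pics/top0.png")[120:240,150:370]
cv2.imwrite("pics/c0.png",cv2.resize(im,None,fx=3.6,fy=3.6,interpolation=cv2.INTER_CUBIC))
E
```

```text
die ((556.6817016601562, -170.8187255859375), (91.9017562866211, 142.5405731201172), 3.555255174636841)
[ 603.50862901 -208.7993915 ] [721.96898325 250.54504286] 389
((651.6990966796875, 24.811782836914062), (460.2716064453125, 96.250244140625), 83.79011535644531)
[[ 578.9624  -198.76793]
 [ 674.6478  -209.1794 ]
 [ 724.4358   248.3915 ]
 [ 628.75037  258.80298]]
```

View pics/c0.png

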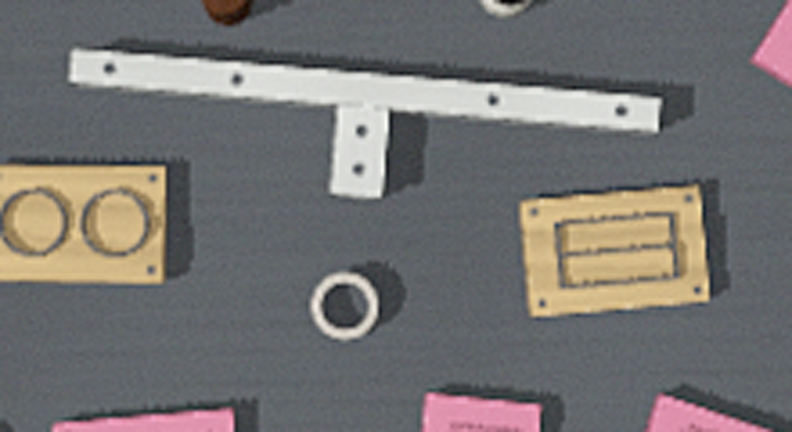

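move_arm(moves=[0, 0, 0, 0.0787, 0, 0, 0, 0.0787, 0, 0, 0, 0.0786], claw=95)

```text
t: 0.48
eef_pos: [161.8, -603.6, 214.3]
tcp_rot: [-3.141, 0.0, -0.113]
ft_force: [-0.0, 0.8, -0.2]
opening: 0.999
grip_force: 0.0
```

move_arm(moves=[0.185, -0.315, 0.05, 0, 0.185, -0.315, 0.05, 0, 0.185, -0.315, 0.05, 0, 0.185, -0.315, 0.05, 0, 0.185, -0.315, 0.05, 0, 0.185, -0.315, 0.05, 0, 0.185, -0.315, 0.05, 0, 0.185, -0.315, 0.05, 0, 0.185, -0.315, 0.05, 0, 0.185, -0.315, 0.05, 0])

```text
t: 1.72
eef_pos: [489.9, -162.6, 139.3]
tcp_rot: [3.141, 0.0, -0.109]
ft_force: [-0.1, -0.8, -0.2]
opening: 0.999
grip_force: 0.0
```

```bash
cat >> h.py <<'E'
YAW=-0.1087; O=np.array([674.4,22.4]); RF=np.array([[np.cos(YAW),-np.sin(YAW)],[np.sin(YAW),np.cos(YAW)]])
def fpos(p): return (np.atleast_2d(p)[:,:2]-O)@RF
def rep():
    s=monitor.state(); print("t",round(s['t'],2),"fence",fpos(s['eef_pos'])[0].round(1),"z",s['eef_pos'][2].round(1),"yaw-rel",(s['tcp_rot'][2]-YAW).round(4),"F",(s['ft_force'][:2]@RF).round(1),s['ft_force'][2].round(1),"open",s['opening'].round(3))
E
python3 -c "
from h import *
rep()"
```

```text
Traceback (most recent call last):
  File "h.py", line 24, in rep
    s=monitor.state(); print("t",round(s['t'],2),"fence",fpos(s['eef_pos'])[0].round(1),"z",s['eef_pos'][2].round(1),"yaw-rel",(s['tcp_rot'][2]-YAW).round(4),"F",(s['ft_force'][:2]@RF).round(1),s['ft_force'][2].round(1),"open",s['opening'].round(3))
                                                                                                                                                                                                                                   ^^^^^^^^^^^^^^^^^^
AttributeError: 'float' object has no attribute 'round'
```

move_arm(moves=[-0.15, 0, 0.2, 0, 0, 0, 0.2, 0, 0, 0, 0.2, 0, 0, 0, 0.18, 0, 0, 0, 0.1, 0, 0, 0, 0, 0])

```text
t: 2.48
eef_pos: [466.3, -161.6, 7.0]
tcp_rot: [-3.141, 0.002, -0.109]
ft_force: [0.2, 0.5, 0.7]
opening: 0.997
grip_force: 0.0
```

```bash
sed -i "s/s\['opening'\].round(3)/round(s['opening'],3)/" h.py
python3 -c "
from h import *
rep()
im=viewer.read_camera('wrist'); cv2.imwrite('pics/w1.png',im[:,:,::-1])"
```

```text
t 2.48 fence [-186.9 -205.5] z 7.0 yaw-rel -0.0002 F [0.2 0.5] 0.7 open 0.997
```

View pics/w1.png

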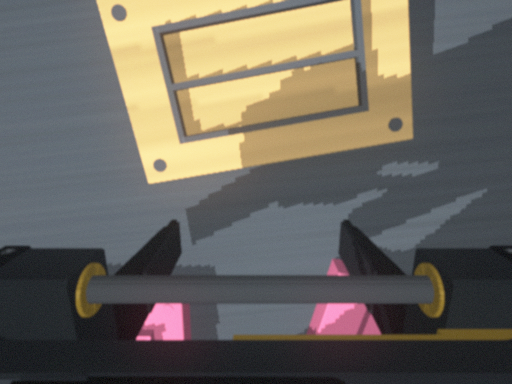

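The wrist view shows the die ahead of both fingers, with its near corners at (150,183) and (412,138). Both fingers fall within its edge, so I'll push it slowly toward the fence.

move_arm(moves=[0.06, 0, 0, 0, 0.06, 0, 0, 0, 0.06, 0, 0, 0, 0.06, 0, 0, 0, 0.06, 0, 0, 0, 0.05, 0, 0, 0, 0.05, 0, 0, 0, 0.05, 0, 0, 0, 0.04, 0, 0, 0, 0.03, 0, 0, 0])

```text
t: 3.78
eef_pos: [544.5, -170.3, 7.6]
tcp_rot: [3.141, -0.0, -0.109]
ft_force: [-3.1, -0.2, 1.0]
opening: 1.0
grip_force: 1.8
```

```bash
python3 -c "
from h import *
rep()
im=viewer.read_camera('top'); cv2.imwrite('pics/t2.png',im[:,:,::-1])
im=viewer.read_camera('wrist'); cv2.imwrite('pics/w2.png',im[:,:,::-1])"
```

```text
t 3.77 fence [-108.2 -205.7] z 7.6 yaw-rel -0.0002 F [-3.  -0.5] 1.0 open 1.0
```

View pics/w2.png

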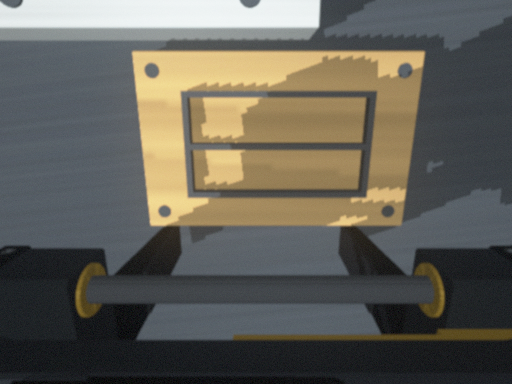

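The die is now square to the fingers and nearly at the fence, whose lower edge is at row 40 against the die's top edge at row 50. I'll creep in from here.

move_arm(moves=[0.02, 0, 0, 0, 0.02, 0, 0, 0, 0.012, 0, 0, 0, 0, 0, 0, 0])

```text
t: 4.38
eef_pos: [552.1, -171.1, 7.7]
tcp_rot: [3.141, -0.0, -0.109]
ft_force: [-2.1, 0.8, 1.6]
opening: 0.997
grip_force: 1.2
```

move_arm(moves=[0.01, 0, 0, 0, 0.01, 0, 0, 0, 0, 0, 0, 0])

```text
t: 4.75
eef_pos: [552.5, -171.1, 7.6]
tcp_rot: [-3.141, 0.005, -0.109]
ft_force: [-15.4, -1.0, 10.0]
opening: 1.004
grip_force: 7.7
```

move_arm(moves=[-0.15, 0, 0, 0, -0.15, 0, -0.1, 0, 0, 0, -0.3, 0], claw=36)

```text
t: 5.12
eef_pos: [508.7, -166.1, 66.9]
tcp_rot: [-3.14, 0.003, -0.109]
ft_force: [1.3, -0.5, 1.0]
opening: 0.742
grip_force: 0.0
```

move_arm(moves=[0, 0, 0, -0.1111, 0, 0, 0, -0.1111, 0, 0, 0, -0.1111, 0, 0, 0, -0.1111, 0, 0, 0, -0.1111, 0, 0, 0, -0.1111, 0, 0, 0, -0.1111, 0, 0, 0, -0.1111, 0, 0, 0, -0.1112, 0, 0, 0, 0])

```text
t: 6.38
eef_pos: [510.8, -166.7, 67.8]
tcp_rot: [3.14, 0.0, 1.461]
ft_force: [0.6, -0.8, 0.2]
opening: 0.379
grip_force: 0.0
```

move_arm(moves=[-0.2333, 0.21, 0, 0, -0.2333, 0.21, 0, 0, -0.2333, 0.21, 0, 0, 0, 0, 0, 0])

```text
t: 6.88
eef_pos: [594.2, -283.7, 67.3]
tcp_rot: [3.139, 0.001, 1.456]
ft_force: [-0.5, -0.1, -0.3]
opening: 0.375
grip_force: 0.0
```

```bash
python3 -c "
from h import *
rep()
im=viewer.read_camera('top'); cv2.imwrite('pics/t3.png',im[:,:,::-1])
cv2.imwrite('pics/t3c.png',cv2.resize(im[120:240,150:370,::-1],None,fx=3.6,fy=3.6,interpolation=cv2.INTER_CUBIC))"
```

```text
t 6.88 fence [ -46.6 -313. ] z 67.3 yaw-rel 1.5643 F [-0.5 -0.2] -0.3 open 0.375
```

View pics/t3c.png

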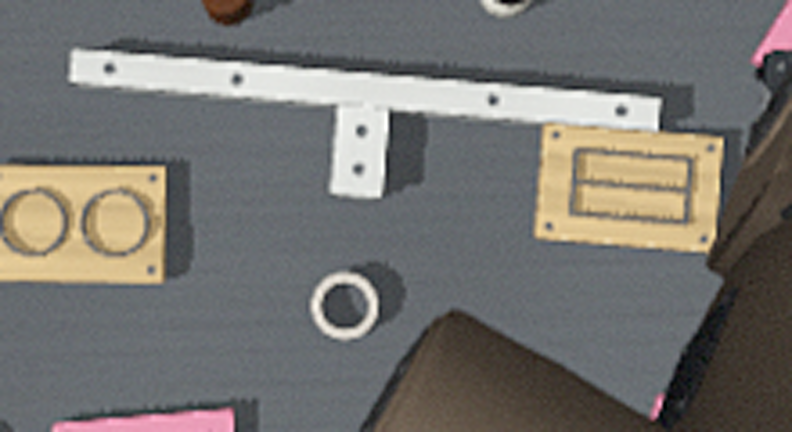

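The die lies flat against the fence, with its far end at crop (722,135). Next I'll lower the fingers beyond that end and push toward the stop.

move_arm(moves=[0, -0.02, 0.2, 0, 0, 0, 0.15, 0, 0, 0, 0.05, 0, 0, 0, 0, 0])

```text
t: 7.42
eef_pos: [589.6, -280.4, 7.7]
tcp_rot: [-3.141, -0.0, 1.461]
ft_force: [0.2, 0.1, -0.2]
opening: 0.375
grip_force: 0.0
```

move_arm(moves=[0.08, 0, 0, 0, 0.08, 0, 0, 0, 0.08, 0, 0, 0, 0.08, 0, 0, 0, 0.08, 0, 0, 0, 0.08, 0, 0, 0, 0.08, 0, 0, 0, 0.08, 0, 0, 0, 0.08, 0, 0, 0, 0.08, 0, 0, 0])

```text
t: 8.68
eef_pos: [603.2, -161.1, 8.5]
tcp_rot: [3.14, 0.001, 1.462]
ft_force: [-1.7, -5.9, 4.1]
opening: 0.381
grip_force: 3.0
```

```bash
python3 -c "
from h import *
rep()
im=viewer.read_camera('wrist'); cv2.imwrite('pics/w4.png',im[:,:,::-1])"
```

```text
t 8.68 fence [ -50.9 -190.2] z 8.5 yaw-rel 1.5709 F [-1.  -6.1] 4.1 open 0.381
```

View pics/w4.png

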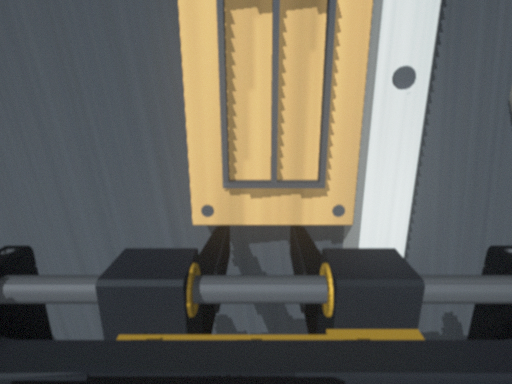

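The wrist view shows the die flat along the fence on the right (about column 370) with both fingers on its end edge. About 20 mm is left to go.

move_arm(moves=[0.04, 0, 0, 0, 0.04, 0, 0, 0, 0.02, 0, 0, 0, 0.01, 0, 0, 0, 0, 0, 0, 0])

```text
t: 9.35
eef_pos: [604.8, -145.3, 8.2]
tcp_rot: [3.141, 0.001, 1.462]
ft_force: [-1.0, -4.4, 3.7]
opening: 0.373
grip_force: 2.4
```

move_arm(moves=[0.01, 0, 0, 0, 0.01, 0, 0, 0, 0, 0, 0, 0])

```text
t: 9.72
eef_pos: [604.9, -144.0, 8.2]
tcp_rot: [3.14, 0.002, 1.462]
ft_force: [-4.3, -16.2, 4.3]
opening: 0.379
grip_force: 8.2
```

```bash
python3 -c "
from h import *
rep()"
```

```text
t 9.72 fence [ -51.  -172.9] z 8.2 yaw-rel 1.571 F [ -2.5 -16.6] 4.3 open 0.379
```

move_arm(moves=[0.012, 0, 0, 0, 0.0, 0, 0, 0])

```text
t: 9.98
eef_pos: [605.0, -143.8, 8.3]
tcp_rot: [3.14, 0.004, 1.462]
ft_force: [-6.9, -26.7, 3.1]
opening: 0.375
grip_force: 13.9
```

The stop contact is firm. I'll back off, lift and look.

move_arm(moves=[-0.15, 0, 0, 0, -0.2, 0, 0, 0, -0.1, 0, -0.3, 0, -0.2, 0, -0.3, 0, 0, 0, 0, 0])

```text
t: 10.6
eef_pos: [595.5, -239.5, 100.9]
tcp_rot: [3.136, 0.002, 1.46]
ft_force: [0.4, 0.5, 0.2]
opening: 0.378
grip_force: 0.0
```

```bash
python3 -c "
from h import *
rep()
im=viewer.read_camera('top'); cv2.imwrite('pics/t5.png',im[:,:,::-1])
hsv=cv2.cvtColor(im,cv2.COLOR_RGB2HSV);wood=cv2.inRange(hsv,(12,50,120),(28,200,255))
r=cv2.minAreaRect(rect(wood,18,(230,140,345,230)).astype(np.float32));print(r,fpos(r[0]),np.deg2rad(r[2])-YAW)
cv2.imwrite('pics/t5c.png',cv2.resize(im[125:215,220:340,::-1],None,fx=6,fy=6,interpolation=cv2.INTER_CUBIC))"
```

```text
t 10.6 fence [ -50.  -268.9] z 100.9 yaw-rel 1.5686 F [0.3 0.5] 0.2 open 0.378
((618.97021484375, -61.591575622558594), (142.00198364257812, 91.99555206298828), 83.79269409179688) [[-45.99072132 -89.50921411]] 1.571158401018255
```

View pics/t5c.png

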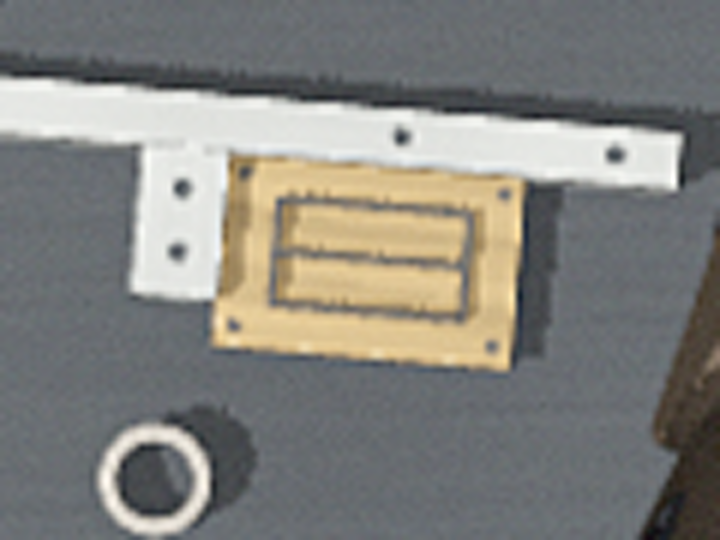

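The image shows the die flush against the bar and the stop, measured at (−46.0, −89.5) mm and square within 0.001 rad. The gripper is clear, so I'm handing it in.

```bash
python3 -c "
from cell import order
print(order.job_done())"
```

```text
the job is handed in; nothing more can be done
None
```

I pushed the rectangular die flat against the fence and up to the centre stop, measured at x −46.0, y −89.5 mm and square within 0.001 rad, and handed the job in; the hand-in returned no verdict.

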